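# Try the loose jar lid and set the jar aside for rework

## Task

One of the three bead jars in the wooden rack has a loose lid: it stands up off the shoulder of the glass, with the neck showing, and its wooden grip bar is askew to the jar. Leaving the jar standing in its pocket of the wooden rack, take that bar and gently twist the lid clockwise (seen from above) until the bar lies parallel to the jar's long sides, to prove that it turns; then set that jar upright on the floor of the shallow plywood rework tray, without dropping or slamming it. Leave the other two jars where they are.

Things in the scene. Friction and masses are not known exactly. Their poses are not given: they have to be found in the camera images.
- lid_grip (a point): Centre of the wooden grip bar on the loose lid. The bar is 46 mm long (this point's x), 14 mm wide (its y) and 22 mm tall (z up), and stands on a dark steel disc 48 mm across and 14 mm thick whose top is 11 mm below this point. The point is 110 mm above the jar's underside, on the jar's vertical middle line; the bar's top is 121 mm above the underside. The lid cannot come off, so the jar can be lifted by the bar.
- lid (a joint): Turn of the loose lid on its jar, rad: 0 = grip bar parallel to the jar's long sides; positive = bar turned anticlockwise seen from above. It starts between 0.7 and 1.1, can turn from -1.6 to 1.6, and stays where it is left: light friction of about 0.02 N m, and the pocket of the rack keeps the jar from turning with it, so the jar need not be held.
- loose_jar_mid (a point): Centre of the glass body of the jar with the loose lid: a rectangular clear glass jar of wooden beads, 66 mm (its own x, the long side) by 50 mm (y) by 75 mm high; this point is 37.5 mm above its underside. About 0.43 kg with its lid. Between the shoulder of the glass and the lid 10 mm of bare neck shows.
- tight_jar1_mid (a point): Centre of the glass body (37.5 mm above the underside) of a bystander: a rectangular clear glass jar of wooden beads, 66 mm (its own x, the long side) by 50 mm (y) by 75 mm high, with the same lid screwed home: no neck shows, the bar is parallel to the long sides and its top is 111 mm above the underside. Leave it alone.
- tight_jar2_mid (a point): The same for the other jar whose lid is screwed home. Leave it alone.
- rack: Low wooden rack, 90 mm (its own x) by 300 mm (y) by 18 mm high, fixed to the bench; origin at the centre of its underside. The three jars stand side by side in its pockets, 105 mm apart along y, long sides along its x. Pockets: 12 mm deep, 2 mm play on each side, floor 6 mm above the bench. Lift the jar straight up to clear its neighbours, whose bars reach 117 mm above the bench.
- tray: The rework tray: a shallow, empty, open plywood tray, 170 mm (its own x) by 200 mm (y), rim 22 mm high, walls and floor 6 mm thick, fixed to the bench. Origin at the centre of its underside, which lies on the bench; z up.

How it is judged (in metres and radians):
On the way:
1. The loose lid has been twisted until its bar is parallel to the jar's long sides (within 17 degrees), with its jar still standing in its pocket of the rack (value of joint lid between -0.3 and 0.3 rad and distance of loose_jar_mid from where it was at the start of the episode below 0.02 m and height (world z) of loose_jar_mid below 0.053 m and angle between loose_jar_mid's own z axis and vertical below 0.15 rad), for 0.1 s.
At the end, for the whole second after the job is handed in: The jar with the loose lid stands upright (within 6 degrees), released and at rest, flat on the floor of the rework tray, inside its walls; the two jars with tight lids stand upright in the rack where they started (within 30 mm) (x of loose_jar_mid in the frame of tray between -0.06 and 0.06 m and y of loose_jar_mid in the frame of tray between -0.075 and 0.075 m and z of loose_jar_mid in the frame of tray between 0.036 and 0.05 m and angle between loose_jar_mid's own z axis and vertical below 0.1 rad and velocity of joint lid between -0.2 and 0.2 rad/s and distance of each of tight_jar1_mid, tight_jar2_mid from where it was at the start of the episode below 0.03 m and angle between each of tight_jar1_mid, tight_jar2_mid's own z axis and vertical below 0.2 rad); the robot touches nothing.
It fails at once if The loose jar is tipped more than 25 degrees (angle between loose_jar_mid's own z axis and vertical above 0.44 rad).
It fails at once if The jar with the loose lid is let go of in the air, its underside more than 50 mm above the bench (height (world z) of loose_jar_mid above 0.0875 m and contact force between the fingers and loose_jar below 0.05 N).
It fails at once if The loose jar is slammed or pressed into the tray with more than 80 N (contact force between loose_jar and tray above 80 N).
It fails at once if The loose lid is spun faster than 12 rad/s (velocity of joint lid above 12 rad/s or velocity of joint lid below -12 rad/s).
It fails at once if A jar with a tight lid is moved more than 30 mm or tipped (not (distance of tight_jar1_mid from where it was at the start of the episode below 0.03 m) or not (angle between tight_jar1_mid's own z axis and vertical below 0.2 rad) or not (distance of tight_jar2_mid from where it was at the start of the episode below 0.03 m) or not (angle between tight_jar2_mid's own z axis and vertical below 0.2 rad)).
It also fails if it takes over 42 s, if anything falls off the work surface, if the arm or the gripper's body presses on something with over 40 N, if the wrist force passes 120 N, or if a joint passes its speed limit or range.

## Robot

A 6-joint arm with a two-finger parallel gripper is mounted at the origin on the work surface. World frame = base frame: x ahead of the robot, y to its left, z up, the work surface at z = 0. Lengths are in m, angles in degrees, forces in N, time in s.
With the tool pointing down it reaches from about 0.4 to 0.825 m from the base axis. Payload 7 kg.
Tool frame: the origin (TCP) lies at the very end of the fingers, on their centre line; the grasp point (between the pads) lies 19 mm behind it (r.hold_point_z is the distance from the TCP to the grasp point, in m); z points along the fingers, y is the direction in which the jaws open and shut (so a half turn about z gives the same grasp; the last joint's range is limited). The gripper opens to 88 mm and grips with 3 to 60 N. Pads are 19 mm wide; open, the fingers measure 130 mm over their backs; the gripper's body (78 mm by 193 mm) begins 47 mm behind the grasp point.
Start: joints at [-58.952, 20.546, 0.682, 0, -70.136, -16.507], TCP at [0.169, -0.653, 0.227] pointing down, gripper open.
Joint ranges: [-176.03, 176.03], [-82.01, 121.73], [-58.28, 71.71], [-173.87, 95.51], [-174.79, -0.11], [-173.66, 173.66]. Speed limits (degrees/s): [136.94, 136.94, 172.46, 180, 180, 180].

## Interface

Orientations are given as [roll, pitch, yaw] about the fixed x, y, z axes, in that order (R = Rz(yaw) Ry(pitch) Rx(roll)).
In Python, from plant import r gives the robot as it stands. The module is installed in compiled form; this text tells all that it offers.
- The arm moves only by the shell command python3 -m inch 'ROWS' [FORCE]. ROWS is text: rows parted by semicolons, each of 7 numbers parted by spaces: the shift along the tool's x, y, z in m, then the turn, a rotation vector about the tool's x, y, z in rad, then the opening, from 0 (shut) to 1 (fully open). In form: tx ty tz ax ay az jaw; .... A call has 1 to 20 rows; each row shifts and turns the commanded pose from where the row before left it, along the tool's axes as they then stand; what a row does not reach is not made up. A row lasts 1/12 s, in which the tool goes at most 41.7 mm and 7.16 degrees, less where a joint would pass 70% of its speed; a pose out of reach is approached as far as the arm can. A call with a gripper value outside its range is refused whole. The fingers move at their own pace and stop on an object; FORCE is the grip in N (left out, the last holds). Time passes only in rows, so rows that do not move let the fingers close. It gives the time, the measured TCP pose, the force and the opening at its end, in the units of the state.
- r.get_state(): the state, without advancing time (a new reading comes with each control period).
- r.capture(name): name is "scene" or "side" or "wrist"; returns the picture (384x512x3 uint8, red, green, blue); there is no depth.
- r.camera_params(name): a dict with "vfov" (degrees; the focal length in pixels is half the picture's height over the tangent of half this angle, whatever the lens; pixels are square), "cx", "cy" (the principal point, pixels), "R" (3x3) and "t" (3): a world point X has camera coordinates R X + t. Camera axes: x right, y down, z forward; pixel columns grow to the right and rows downward; lengths in m; the calibration is good to about 2 mm. The wrist camera is an equidistant fisheye: a pixel r from the principal point sees the ray r / f radians off the axis. A picture is of the moment at which its call begins: read the wrist's pose just before it. camera_params takes no time and is no camera call; for the wrist camera it gives the pose at the moment of the call.
- r.close_job(): hands the job in, once; it reports no verdict.
Trained networks look in the newest picture that a camera, given by its name, has taken for a name from the list of things; names that differ only in an ending like _2 or _b are one class to them, and where a whole thing is asked for, a point or a joint stands for the part that bears it (a point fixed in the world has none). Each returns a list of dicts, best first, with "p" (0 to 1); they miss things now and then, are a little off and sometimes report something else, mostly with a low value. They report only what shows in the picture. A call takes as long as a camera call.
- r.recognise(target, camera): "xy" ([column, row] in pixels, amid what is visible of it).
The state is a dict: "time_s": time; "joints": joint angles; "qd": joint speeds; "joint_torque": joint torques, N m; "tcp_pos": TCP position; "eef_rot": TCP orientation; "contact_force": force on the tool from outside, world axes, zero at the start; "moment": the same for the moment, N m; "gripper_width": finger opening in m.
Only numpy, scipy, OpenCV 4.12 (cv2) and the standard library are available. Lean on these libraries where they do the work, as an engineer would, in place of code of your own. Each camera call takes 0.05 s, during which the arm holds its last target.

## Working session

There is one attempt and no reset: what is moved stays moved. The work goes in short steps, Python scripts to look and compute and a shell command to move; the robot and the scene stay as the last step left them, time stands still between calls to the robot, and variables do not carry over. Pictures are saved under pics/ and viewed, and the job is handed in when it is done.

```bash
mkdir -p pics
python3 - <<'E'
from plant import r
import cv2
for n in ["scene","side","wrist"]:
    im=r.capture(n); cv2.imwrite(f"pics/{n}0.png",im[:,:,::-1])
    p=r.camera_params(n); print(n,p)
    for t in ["lid_grip","loose_jar_mid","tight_jar1_mid","rack","tray"]:
        print(t,[(d['xy'],round(d['p'],2)) for d in r.recognise(t,n)][:4])
print(r.get_state())
E
```

```text
scene {'vfov': 44.25904232889144, 'cx': 264.83617901573194, 'cy': 199.1273129404688, 'R': array([[ 0.34623665,  0.93795358,  0.01905932],
       [ 0.55439719, -0.18817696, -0.8106992 ],
       [-0.75681169,  0.29126021, -0.58515259]]), 't': array([-0.17532895, -0.21466387,  1.67784459])}
lid_grip [([188.4, 212.9], 0.92)]
loose_jar_mid [([189.0, 233.4], 0.65)]
tight_jar1_mid [([223.2, 218.5], 0.77)]
rack [([180.0, 253.0], 0.57)]
tray [([341.4, 207.7], 0.89)]
side {'vfov': 54.902425105475125, 'cx': 250.57168468721574, 'cy': 192.57486916823888, 'R': array([[-0.95485681, -0.29658716,  0.01686772],
       [-0.19768067,  0.59199322, -0.78132348],
       [ 0.22174493, -0.74938647, -0.62389831]]), 't': array([0.49678327, 0.17790156, 0.81641008])}
lid_grip []
loose_jar_mid [([265.3, 150.4], 0.92)]
tight_jar1_mid [([265.8, 177.9], 0.91)]
rack [([256.4, 200.3], 0.7)]
tray [([218.5, 294.8], 0.65)]
wrist {'vfov': 65.70646984690485, 'cx': 256.05275230910985, 'cy': 195.73110624160108, 'R': array([[-2.50634012e-01,  9.68081840e-01, -3.79251175e-04],
       [ 9.38105765e-01,  2.42969975e-01,  2.46826
[... 153 characters left out ...]

tight_jar1_mid []
rack []
tray []
{'time_s': 0.9, 'joints': array([-5.89495357e+01,  2.05439679e+01,  6.80212054e-01, -8.66660677e-05,
       -7.01349038e+01, -1.65075385e+01]), 'qd': array([-0.00056374, -0.013199  , -0.0114188 ,  0.05623781,  0.07478209,
       -0.08965803]), 'joint_torque': array([-1.05927458e-03, -5.82357109e+01,  2.93302238e+01,  7.00226918e+00,
        1.24841445e-02, -1.41373906e-05]), 'tcp_pos': array([ 0.16947466, -0.65334498,  0.2265747 ]), 'eef_rot': array([-1.79998738e+02,  4.59023422e-04, -1.65457104e+02]), 'contact_force': array([0.02443686, 0.87205059, 0.23265008]), 'moment': array([ 0.02991081, -0.01368756, -0.03638066]), 'gripper_width': 0.08737171023264727}
```

Run:
```python
import cv2
a=cv2.imread("pics/scene0.png");b=cv2.imread("pics/side0.png")
cv2.imwrite("pics/s_a.png",cv2.resize(a[130:330,100:420],None,fx=2.5,fy=2.5,interpolation=cv2.INTER_CUBIC))
cv2.imwrite("pics/s_b.png",cv2.resize(b[80:380,80:400],None,fx=2,fy=2,interpolation=cv2.INTER_CUBIC))
```

```text
(no output)
```

View pics/s_a.png

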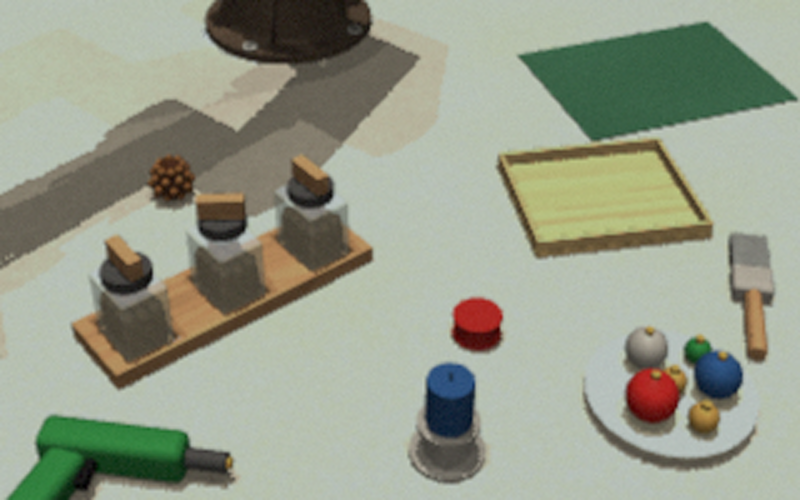

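View pics/s_b.png

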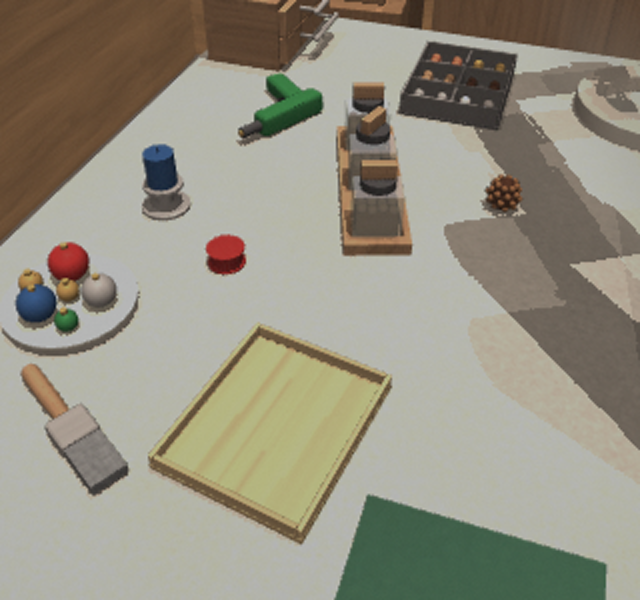

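Run:
```python
import cv2,numpy as np
a=cv2.imread("pics/scene0.png");b=cv2.imread("pics/side0.png")
A=cv2.resize(a[190:290,125:255],None,fx=6,fy=6,interpolation=cv2.INTER_CUBIC)
B=cv2.resize(b[115:210,240:300],None,fx=6,fy=6,interpolation=cv2.INTER_CUBIC)
cv2.imwrite("pics/z_a.png",A);cv2.imwrite("pics/z_b.png",B)
```

```text
(no output)
```

View pics/z_a.png

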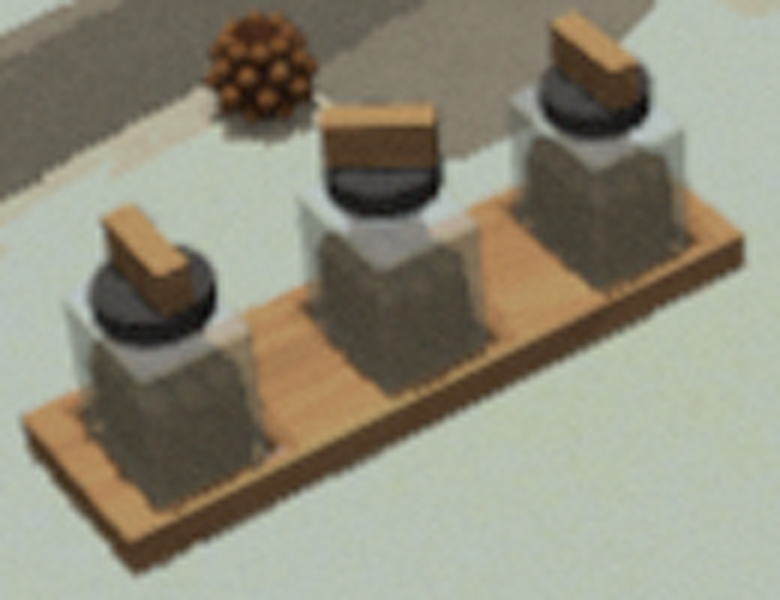

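View pics/z_b.png

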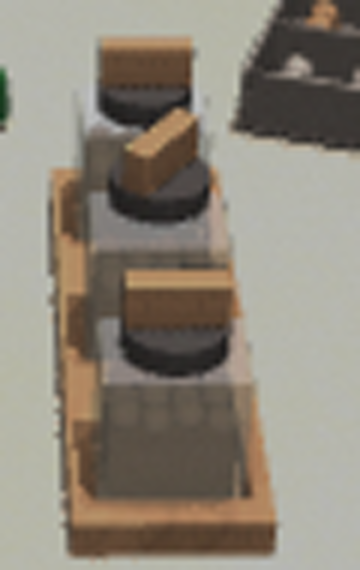

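```bash
cat > h.py <<'E'
import numpy as np
from scipy.optimize import least_squares
C={'scene':dict(v=44.25904232889144,cx=264.83617901573194,cy=199.1273129404688,R=np.array([[0.34623665,0.93795358,0.01905932],[0.55439719,-0.18817696,-0.8106992],[-0.75681169,0.29126021,-0.58515259]]),t=np.array([-0.17532895,-0.21466387,1.67784459])),
'side':dict(v=54.902425105475125,cx=250.57168468721574,cy=192.57486916823888,R=np.array([[-0.95485681,-0.29658716,0.01686772],[-0.19768067,0.59199322,-0.78132348],[0.22174493,-0.74938647,-0.62389831]]),t=np.array([0.49678327,0.17790156,0.81641008]))}
def proj(n,X):
    c=C[n];f=192/np.tan(np.radians(c['v']/2));q=X@c['R'].T+c['t'];return np.c_[f*q[:,0]/q[:,2]+c['cx'],f*q[:,1]/q[:,2]+c['cy']]
def back(n,uv,z):
    c=C[n];f=192/np.tan(np.radians(c['v']/2));d=c['R'].T@np.array([(uv[0]-c['cx'])/f,(uv[1]-c['cy'])/f,1]);o=-c['R'].T@c['t'];return o+d*(z-o[2])/d[2]
def fit(obs,x0):
    # obs: cam,localxyz,uv
    def P(p):
        c,s=np.cos(p[2]),np.sin(p[2]);return lambda l:np.array([p[0]+c*l[0]-s*l[1],p[1]+s*l[0]+c*l[1],l[2]])
    def res(p):
        return np.concatenate([proj(n,P(p)(l)[None])[0]-np.array(uv) for n,l,uv in obs])
    s=least_squares(res,x0,loss='soft_l1');print(np.round(s.x[:2],4),'yaw',round(np.degrees(s.x[2]),2),np.round(res(s.x),1));return s.x
E
python3 - <<'E'
from h import *
sa=lambda u,v:(u/2.5+100,v/2.5+130); sb=lambda u,v:(u/2+80,v/2+80)
za=lambda u,v:(u/6+125,v/6+190); zb=lambda u,v:(u/6+240,v/6+115)
for uv in [sa(500,155),sa(660,142),sa(711,224),sa(537,247)]: print('tray scene',back('scene',uv,.022))
for uv in [sb(262,327),sb(391,379),sb(299,533),sb(152,459)]: print('tray side',back('side',uv,.022))
for uv in [za(22,418),za(132,542),za(745,237)]: print('rack scene',back('scene',uv,.018))
for uv in [zb(68,522),zb(275,520),zb(52,170)]: print('rack side',back('side',uv,.018))
for uv in [za(325,108),za(434,104),za(438,120),za(322,127)]: print('bar sc',back('scene',uv,.127))
for uv in [zb(125,150),zb(183,108),zb(198,120),zb(140,165)]: print('bar sd',back('side',uv,.127))
E
```

```text
tray scene [0.42858634 0.13791112 0.022     ]
tray scene [0.4651301  0.33032763 0.022     ]
tray scene [0.62245079 0.30286311 0.022     ]
tray scene [0.59664608 0.10664174 0.022     ]
tray side [0.57854306 0.11784163 0.022     ]
tray side [0.41992063 0.14538502 0.022     ]
tray side [0.45455945 0.33781626 0.022     ]
tray side [0.61336098 0.31059115 0.022     ]
rack scene [ 0.55253145 -0.36849572  0.018     ]
rack scene [ 0.6362729  -0.33766374  0.018     ]
rack scene [ 0.53868141 -0.05627813  0.018     ]
rack side [ 0.53595042 -0.05617222  0.018     ]
rack side [ 0.45044315 -0.08605437  0.018     ]
rack side [ 0.63117391 -0.33523834  0.018     ]
bar sc [ 0.5327483  -0.23147812  0.127     ]
bar sc [ 0.54413853 -0.18974628  0.127     ]
bar sc [ 0.55501673 -0.19076379  0.127     ]
bar sc [ 0.54472314 -0.23520312  0.127     ]
bar sd [ 0.55214385 -0.1891337   0.127     ]
bar sd [ 0.53709064 -0.23455537  0.127     ]
bar sd [ 0.52767235 -0.22603737  0.127     ]
bar sd [ 0.54218052 -0.17872924  0.127     ]
```

```bash
python3 -m inch '-0.0118 0.0084 0 0 0 0 1;-0.0236 0.0167 0 0 0 0 1;-0.0236 0.0167 0 0 0 0 1;-0.0236 0.0167 0 0 0 0 1;-0.0236 0.0167 0 0 0 0 1;-0.0236 0.0167 0 0 0 0 1;-0.0236 0.0167 0 0 0 0 1;-0.0236 0.0167 0 0 0 0 1;-0.0236 0.0167 0 0 0 0 1;-0.0236 0.0167 0 0 0 0 1;-0.0236 0.0167 0 0 0 0 1;-0.0236 0.0167 0 0 0 0 1;-0.0236 0.0167 0 0 0 0 1;-0.0236 0.0167 0 0 0 0 1;-0.0236 0.0167 0 0 0 0 1;-0.0236 0.0167 0 0 0 0 1;-0.0236 0.0167 0 0 0 0 1;-0.0236 0.0167 0 0 0 0 1;-0.0236 0.0167 0 0 0 0 1;-0.0236 0.0167 0 0 0 0 1' 40
python3 -m inch '-0.0118 0.0084 0 0 0 0 1;0 0 0 0 0 -0.1038 1;0 0 0 0 0 -0.1038 1;0 0 0 0 0 -0.1038 1;0 0 0 0 0 -0.1038 1;0 0 0 0 0 -0.1038 1;0 0 0 0 0 -0.1038 1;0 0 0 0 0 -0.1038 1;0 0 0 0 0 -0.1038 1;0 0 0 0 0 -0.1038 1;0 0 0 0 0 -0.1038 1;0 0 0 0 0 0 1;0 0 0 0 0 0 1' 40
python3 - <<'E'
from plant import r
import cv2
s=r.get_state();print(s['time_s'],s['tcp_pos'],s['eef_rot'],s['joints'])
p=r.camera_params("wrist");im=r.capture("wrist");cv2.imwrite("pics/w1.png",im[:,:,::-1]);print(p)
print(r.recognise("lid_grip","wrist"))
E
```

```text
time_s: 2.57
tcp_pos: [0.5338, -0.2208, 0.2268]
eef_rot: [-180.0, 0.0, -165.4]
contact_force: [0.4, 0.1, 0.0]
gripper_width: 0.0875
time_s: 3.65
tcp_pos: [0.5422, -0.2114, 0.2266]
eef_rot: [-180.0, 0.0, -106.2]
contact_force: [0.4, -0.5, -1.1]
gripper_width: 0.088
3.65 [ 0.54221651 -0.21136467  0.22664755] [-1.79997383e+02  4.34622013e-03 -1.06171220e+02] [-2.05594788e+00  1.18399833e+01 -1.13961424e+01 -3.89258614e-03
 -6.67602763e+01 -1.41137362e+01]
{'vfov': 65.70646984690485, 'cx': 256.05275230910985, 'cy': 195.73110624160108, 'R': array([[-9.60307329e-01,  2.78943148e-01,  7.43856066e-04],
       [ 2.70470066e-01,  9.30478437e-01,  2.47094763e-01],
       [ 6.82332491e-02,  2.37488103e-01, -9.68991034e-01]]), 't': array([0.57922066, 0.01940025, 0.40158855])}
[{'xy': [253.5, 189.3], 'p': 0.97}]
```

View pics/w1.png

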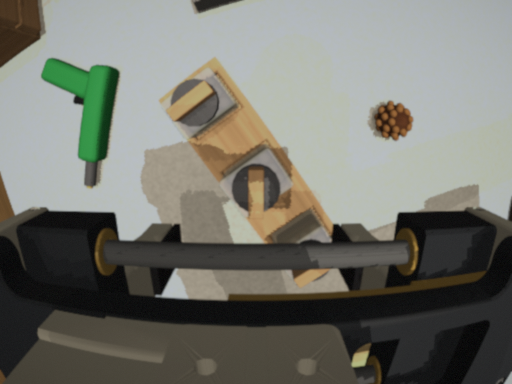

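Run:
```python
import cv2
a=cv2.imread("pics/w1.png")
cv2.imwrite("pics/w1z.png",cv2.resize(a[130:235,200:310],None,fx=5.5,fy=5.5,interpolation=cv2.INTER_CUBIC))
```

```text
(no output)
```

View pics/w1z.png

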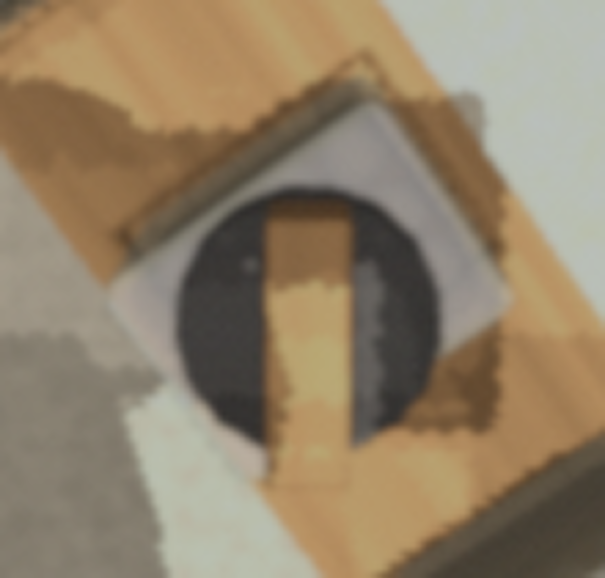

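Run:
```python
import numpy as np
R=np.array([[-9.60307329e-01,2.78943148e-01,7.43856066e-04],[2.70470066e-01,9.30478437e-01,2.47094763e-01],[6.82332491e-02,2.37488103e-01,-9.68991034e-01]]);t=np.array([0.57922066,0.01940025,0.40158855])
f=192/np.tan(np.radians(65.70646984690485/2))
o=-R.T@t; print(o)
def bk(u,v,z):
    a=np.array([u/5.5+200-256.0527,v/5.5+130-195.731]);r=np.hypot(*a);th=r/f
    d=R.T@np.array([*(np.sin(th)*a/r),np.cos(th)]);return o+d*(z-o[2])/d[2]
P=[bk(*p,.127) for p in [(265,212),(352,212),(350,487),(268,487)]]
for p in P:print(p)
print(np.mean(P,0)); d=P[2]+P[3]-P[0]-P[1];print(np.linalg.norm(d)/2,np.degrees(np.arctan2(d[1],d[0])))
for p in [(370,100),(510,297),(110,290)]: print('shoulder',bk(*p,.081))
```

```text
[ 0.52358097 -0.27499365  0.38391115]
[ 0.54143774 -0.23749493  0.127     ]
[ 0.52816166 -0.233637    0.127     ]
[ 0.54102035 -0.18948714  0.127     ]
[ 0.55407046 -0.19328174  0.127     ]
[ 0.54117255 -0.2134752   0.127     ]
0.045983262900001404 73.90793908268093
shoulder [ 0.51998242 -0.24558401  0.081     ]
shoulder [ 0.50450937 -0.20220788  0.081     ]
shoulder [ 0.57719083 -0.22474734  0.081     ]
```

```bash
python3 -m inch '0.0014 0 0.01 0 0 0 1;0 0 0.02 0 0 0 1;0 0 0.02 0 0 0 1;0 0 0.02 0 0 0 1;0 0 0.02 0 0 0 1;0 0 0.012 0 0 0 1;0 0 0.008 0 0 0 1;0 0 0.004 0 0 0 1;0 0 0.003 0 0 0 1;0 0 0 0 0 0 1;0 0 0 0 0 0 1' 40
python3 - <<'E'
from plant import r
import cv2
im=r.capture("side");cv2.imwrite("pics/d1.png",cv2.resize(im[80:230,200:350,::-1],None,fx=4,fy=4))
print(r.get_state()['tcp_pos'])
E
```

```text
time_s: 4.67
tcp_pos: [0.5425, -0.2129, 0.1102]
eef_rot: [-179.9, 0.0, -106.0]
contact_force: [0.1, 0.4, 0.1]
gripper_width: 0.0876
[ 0.54257768 -0.21291815  0.11031754]
```

View pics/d1.png

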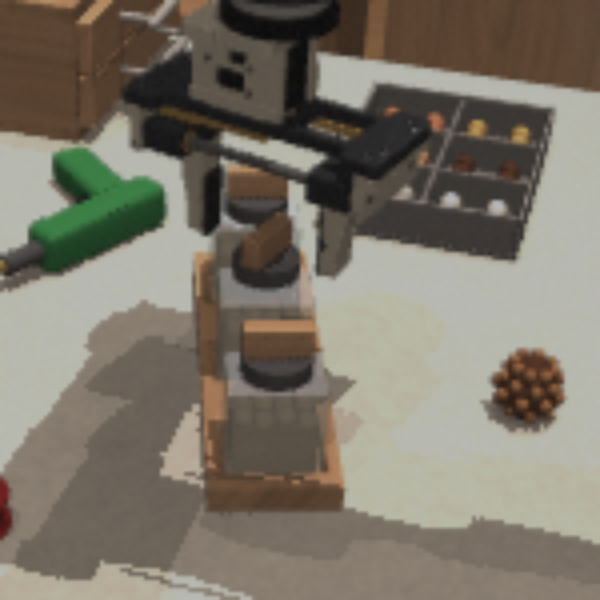

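The fingers straddle the loose lid's bar at about (265,240) in this crop, clear of both neighbours. I'll close on it.

```bash
python3 -m inch '0 0 0.0015 0 0 0 0.8;0 0 0 0 0 0 0.6;0 0 0 0 0 0 0.4;0 0 0 0 0 0 0.25;0 0 0 0 0 0 0.15;0 0 0 0 0 0 0;0 0 0 0 0 0 0;0 0 0 0 0 0 0;0 0 0 0 0 0 0;0 0 0 0 0 0 0' 35
```

```text
time_s: 5.55
tcp_pos: [0.542, -0.2128, 0.108]
eef_rot: [180.0, -0.0, -106.0]
contact_force: [-0.1, 0.3, 0.0]
gripper_width: 0.0266
```

```bash
python3 -m inch '0 0 0 0 0 0 0;0 0 0 0 0 0 0;0 0 0 0 0 0 0;0 0 0 0 0 0 0;0 0 0 0 0 0 0' 35
```

```text
time_s: 5.97
tcp_pos: [0.5422, -0.2128, 0.1081]
eef_rot: [-180.0, 0.0, -106.0]
contact_force: [1.0, -0.6, 0.3]
gripper_width: 0.0137
```

```bash
python3 -m inch '0 0 0 0 0 0 0;0 0 0 0 0 0.03 0;0 0 0 0 0 0.054 0;0 0 0 0 0 0.054 0;0 0 0 0 0 0.054 0;0 0 0 0 0 0.054 0;0 0 0 0 0 0.054 0;0 0 0 0 0 0.054 0;0 0 0 0 0 0.054 0;0 0 0 0 0 0.054 0;0 0 0 0 0 0.054 0;0 0 0 0 0 0.054 0;0 0 0 0 0 0.054 0;0 0 0 0 0 0.054 0;0 0 0 0 0 0.054 0;0 0 0 0 0 0.054 0;0 0 0 0 0 0.054 0;0 0 0 0 0 0.054 0;0 0 0 0 0 0.054 0;0 0 0 0 0 0 0'
python3 -m inch '0 0 0 0 0 0.003 0;0 0 0 0 0 0 0;0 0 0 0 0 0 0'
python3 - <<'E'
from plant import r
import cv2
im=r.capture("side");cv2.imwrite("pics/d2.png",cv2.resize(im[80:230,200:350,::-1],None,fx=4,fy=4))
im=r.capture("wrist");cv2.imwrite("pics/w2.png",im[:,:,::-1])
s=r.get_state();print(s['tcp_pos'],s['moment'],s['gripper_width'],s['joints'])
E
```

```text
time_s: 7.63
tcp_pos: [0.5421, -0.2127, 0.1081]
eef_rot: [180.0, 0.0, -160.4]
contact_force: [0.1, 0.3, -0.9]
gripper_width: 0.0136
time_s: 7.88
tcp_pos: [0.542, -0.2127, 0.108]
eef_rot: [180.0, -0.0, -160.4]
contact_force: [1.0, 0.1, -0.1]
gripper_width: 0.0136
[ 0.54204355 -0.21272131  0.10805745] [ 0.24895432 -0.22270789  0.07036691] 0.01349671269944257 [-2.19752564e+00  1.78524673e+01 -2.01323742e+01 -3.77024181e-03
 -5.20179812e+01 -6.82274153e+01]
```

View pics/d2.png

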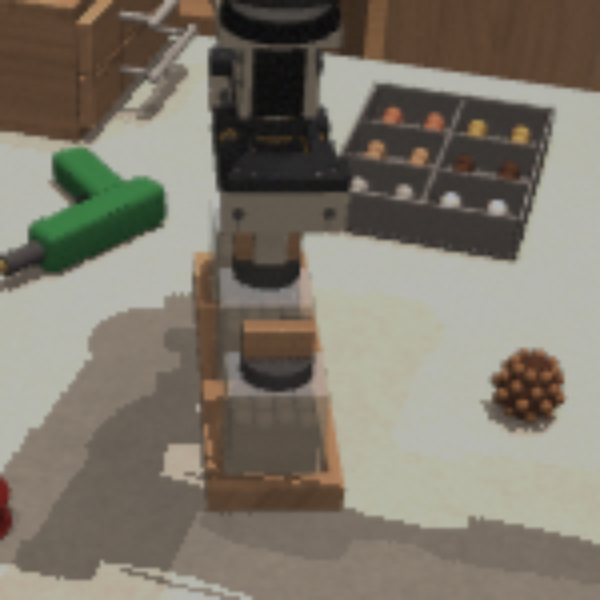

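View pics/w2.png

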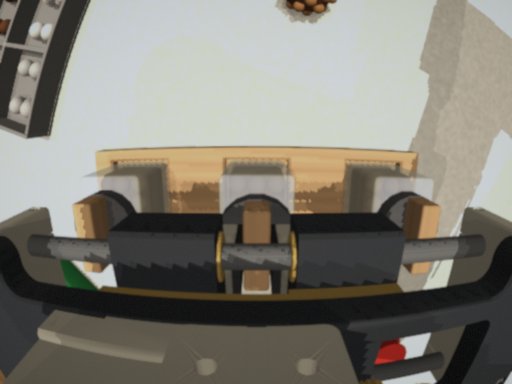

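```bash
python3 -m inch '0 0 0 0 0 0 0;0 0 -0.002 0 0 0 0;0 0 -0.004 0 0 0 0;0 0 -0.008 0 0 0 0;0 0 -0.012 0 0 0 0;0 0 -0.014 0 0 0 0;0 0 -0.014 0 0 0 0;0 0 -0.014 0 0 0 0;0 0 -0.014 0 0 0 0;0 0 -0.014 0 0 0 0;0 0 -0.014 0 0 0 0;0 0 -0.012 0 0 0 0;0 0 -0.01 0 0 0 0;0 0 -0.006 0 0 0 0;0 0 -0.002 0 0 0 0;0 0 0 0 0 0 0;0 0 0 0 0 0 0' 45
python3 - <<'E'
from plant import r
import cv2
im=r.capture("side");cv2.imwrite("pics/d3.png",cv2.resize(im[20:230,160:370,::-1],None,fx=2.8,fy=2.8))
s=r.get_state();print(s['tcp_pos'],s['contact_force'],s['gripper_width'])
E
```

```text
time_s: 9.4
tcp_pos: [0.5417, -0.2127, 0.2474]
eef_rot: [180.0, -0.0, -160.5]
contact_force: [-0.6, 0.6, -4.0]
gripper_width: 0.0137
[ 0.54159717 -0.21266044  0.24721084] [ 1.57285522  1.31886211 -3.46436733] 0.0134010698207402
```

View pics/d3.png

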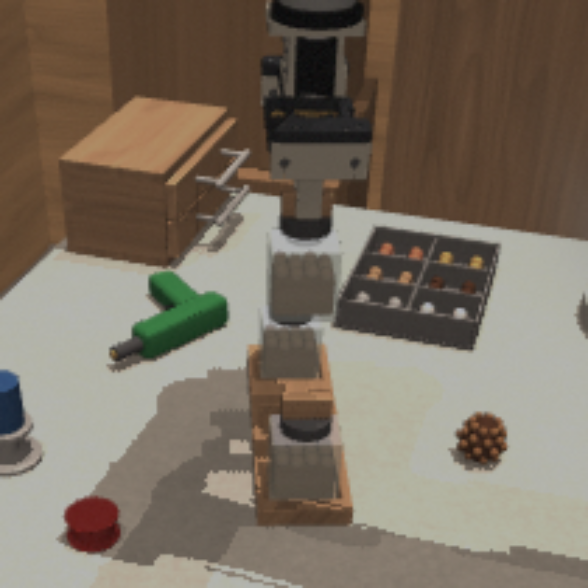

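The jar hangs upright, centred around (303,275), and its weight reads about 4 N. Both neighbours are undisturbed. Next I'll carry it over the tray.

```bash
python3 -m inch '-0.0016 0.0052 0 0 0 0 0;-0.0032 0.0105 0 0 0 0 0;-0.0047 0.0157 0 0 0 0 0;-0.0063 0.0209 0 0 0 0 0;-0.0063 0.0209 0 0 0 0 0;-0.0063 0.0209 0 0 0 0 0;-0.0063 0.0209 0 0 0 0 0;-0.0063 0.0209 0 0 0 0 0;-0.0063 0.0209 0 0 0 0 0;-0.0063 0.0209 0 0 0 0 0;-0.0063 0.0209 0 0 0 0 0;-0.0063 0.0209 0 0 0 0 0;-0.0063 0.0209 0 0 0 0 0;-0.0063 0.0209 0 0 0 0 0;-0.0063 0.0209 0 0 0 0 0;-0.0063 0.0209 0 0 0 0 0;-0.0063 0.0209 0 0 0 0 0;-0.0063 0.0209 0 0 0 0 0;-0.0063 0.0209 0 0 0 0 0;-0.0063 0.0209 0 0 0 0 0'
python3 -m inch '-0.0047 0.0157 0 0 0 0 0;-0.0032 0.0105 0 0 0 0 0;-0.0016 0.0052 0 0 0 0 0;0 0 0 0 0 0 0;0 0 0 0 0 0 0'
python3 - <<'E'
from plant import r
import cv2,numpy as np
s=r.get_state();print(s['tcp_pos'],s['contact_force'],s['gripper_width'])
a=r.capture("side");b=r.capture("scene");c=cv2.hconcat([a[40:340,40:400],b[80:380,150:510]])
cv2.imwrite("pics/d4.png",c[:,:,::-1])
E
```

```text
time_s: 11.12
tcp_pos: [0.5218, 0.1924, 0.2479]
eef_rot: [180.0, -0.0, -160.4]
contact_force: [1.2, -0.6, -5.4]
gripper_width: 0.0138
time_s: 11.53
tcp_pos: [0.521, 0.223, 0.2479]
eef_rot: [-180.0, -0.0, -160.5]
contact_force: [0.5, 0.4, -3.9]
gripper_width: 0.0136
[0.52100068 0.2230469  0.24791876] [ 0.49052114  0.420825   -3.90082894] 0.01361106397918297
```

View pics/d4.png

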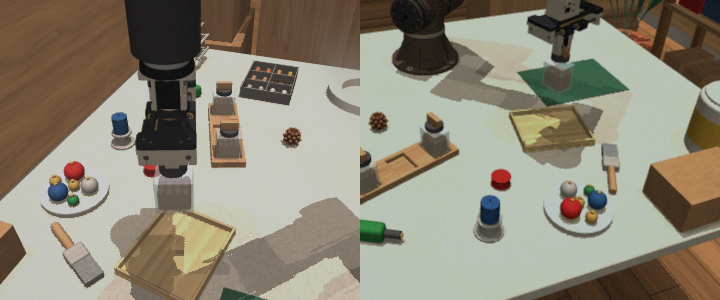

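```bash
python3 -m inch '0 0 0.004 0 0 0 0;0 0 0.008 0 0 0 0;0 0 0.012 0 0 0 0;0 0 0.014 0 0 0 0;0 0 0.014 0 0 0 0;0 0 0.014 0 0 0 0;0 0 0.014 0 0 0 0;0 0 0.014 0 0 0 0;0 0 0.012 0 0 0 0;0 0 0.01 0 0 0 0;0 0 0.007 0 0 0 0;0 0 0.005 0 0 0 0;0 0 0.003 0 0 0 0;0 0 0.002 0 0 0 0;0 0 0.001 0 0 0 0;0 0 0.0005 0 0 0 0;0 0 0 0 0 0 0;0 0 0 0 0 0 0'
python3 - <<'E'
from plant import r
import cv2,numpy as np
s=r.get_state();print(s['tcp_pos'],s['contact_force'],s['gripper_width'])
a=r.capture("side");b=r.capture("scene");c=cv2.hconcat([a[180:380,120:320],b[130:330,260:460]])
cv2.imwrite("pics/d5.png",cv2.resize(c[:,:,::-1],None,fx=2,fy=2))
E
```

```text
time_s: 13.13
tcp_pos: [0.5213, 0.2236, 0.1139]
eef_rot: [180.0, 0.0, -160.5]
contact_force: [-0.5, -0.2, -4.2]
gripper_width: 0.0134
[0.5213396  0.223556   0.11394405] [-0.48915861 -0.19703467 -4.20878522] 0.013442235279132448
```

View pics/d5.png

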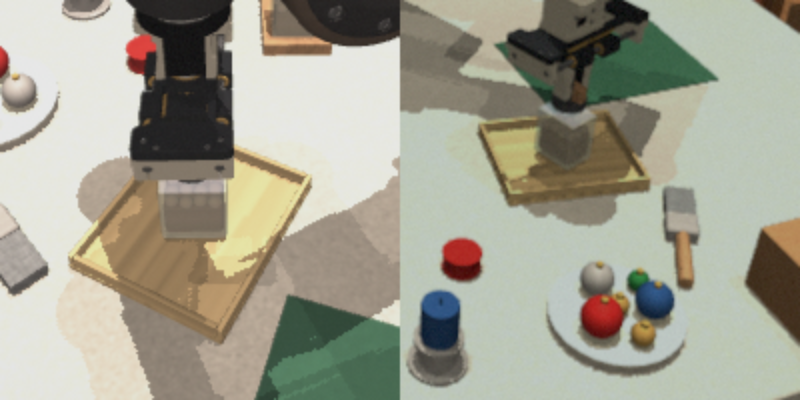

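The jar is centred over the tray and still about 6 mm above the floor. I'll lower it in small steps and watch the force.

```bash
python3 -m inch '0 0 0.001 0 0 0 0;0 0 0.001 0 0 0 0;0 0 0.001 0 0 0 0;0 0 0.001 0 0 0 0;0 0 0 0 0 0 0;0 0 0 0 0 0 0'
python3 -m inch '0 0 0.0005 0 0 0 0;0 0 0.0005 0 0 0 0;0 0 0 0 0 0 0;0 0 0 0 0 0 0'
python3 -m inch '0 0 0.0005 0 0 0 0;0 0 0 0 0 0 0;0 0 0 0 0 0 0'
```

```text
time_s: 13.73
tcp_pos: [0.5211, 0.2234, 0.1094]
eef_rot: [-180.0, -0.0, -160.5]
contact_force: [0.1, 0.3, -4.3]
gripper_width: 0.0135
time_s: 14.07
tcp_pos: [0.5211, 0.2234, 0.1085]
eef_rot: [-180.0, -0.0, -160.5]
contact_force: [0.0, -0.2, -3.8]
gripper_width: 0.0137
time_s: 14.32
tcp_pos: [0.5212, 0.2234, 0.1081]
eef_rot: [180.0, 0.0, -160.5]
contact_force: [0.1, 0.2, -4.4]
gripper_width: 0.0139
```

```bash
python3 -m inch '0 0 0.0004 0 0 0 0;0 0 0 0 0 0 0;0 0 0 0 0 0 0'
python3 -m inch '0 0 0.0004 0 0 0 0;0 0 0 0 0 0 0;0 0 0 0 0 0 0'
```

```text
time_s: 14.57
tcp_pos: [0.5213, 0.2234, 0.108]
eef_rot: [180.0, 0.0, -160.5]
contact_force: [-1.0, -0.8, 0.3]
gripper_width: 0.0139
time_s: 14.82
tcp_pos: [0.5214, 0.2235, 0.108]
eef_rot: [-180.0, 0.0, -160.5]
contact_force: [-2.6, -0.9, 5.6]
gripper_width: 0.0138
```

```bash
python3 -m inch '0 0 -0.0003 0 0 0 0;0 0 0 0 0 0 0.2;0 0 0 0 0 0 0.3;0 0 0 0 0 0 0.5;0 0 0 0 0 0 0.7;0 0 0 0 0 0 0.7;0 0 0 0 0 0 0.7;0 0 0 0 0 0 0.7;0 0 0 0 0 0 0.7;0 0 0 0 0 0 0.7' 10
```

```text
time_s: 15.65
tcp_pos: [0.5212, 0.2234, 0.1076]
eef_rot: [-180.0, 0.0, -160.5]
contact_force: [-0.1, 0.2, 0.4]
gripper_width: 0.0602
```

```bash
python3 -m inch '0 0 -0.004 0 0 0 0.7;0 0 -0.01 0 0 0 0.7;0 0 -0.02 0 0 0 0.7;0 0 -0.02 0 0 0 0.7;0 0 -0.02 0 0 0 0.7;0 0 -0.02 0 0 0 0.7;0 0 -0.02 0 0 0 0.7;0 0 -0.02 0 0 0 0.7;0 0 -0.01 0 0 0 0.7;0 0 0 0 0 0 0.7;0 0 0 0 0 0 0.7;0 0 0 0 0 0 0.7'
python3 - <<'E'
from plant import r
import cv2,numpy as np
s=r.get_state();print(s['tcp_pos'],s['contact_force'],s['gripper_width'])
a=r.capture("side");b=r.capture("scene");c=cv2.hconcat([a[80:380,80:380],b[100:400,130:430]])
print(r.recognise('loose_jar_mid','scene'),r.recognise('loose_jar_mid','side'),r.recognise('lid_grip','scene'))
cv2.imwrite("pics/d6.png",cv2.resize(c[:,:,::-1],None,fx=1.33,fy=1.33))
E
```

```text
time_s: 16.65
tcp_pos: [0.5206, 0.2231, 0.2507]
eef_rot: [-180.0, -0.1, -160.5]
contact_force: [0.9, 0.8, -0.5]
gripper_width: 0.0616
[0.52061995 0.22313374 0.25066201] [ 0.87994475  0.76514566 -0.51564867] 0.06162932850835401Traceback (most recent call last):
  File "<stdin>", line 4, in <module>
cv2.error: OpenCV(4.12.0) /io/opencv/modules/core/src/matrix_operations.cpp:64: error: (-215:Assertion failed) src[i].dims <= 2 && src[i].rows == src[0].rows && src[i].type() == src[0].type() in function 'hconcat'
```

Run:
```python
from plant import r
import cv2,numpy as np
a=r.capture("side");b=r.capture("scene");c=cv2.hconcat([a[80:380,80:380],b[80:380,130:430]])
cv2.imwrite("pics/d6.png",cv2.resize(c[:,:,::-1],None,fx=1.33,fy=1.33))
for n in('scene','side'):
  for t in('loose_jar_mid','lid_grip','tight_jar1_mid'):print(n,t,r.recognise(t,n))
```

```text
scene loose_jar_mid [{'xy': [340.5, 195.7], 'p': 0.9}]
scene lid_grip [{'xy': [343.5, 179.8], 'p': 0.72}]
scene tight_jar1_mid [{'xy': [224.0, 220.1], 'p': 0.56}]
side loose_jar_mid [{'xy': [214.0, 277.1], 'p': 0.75}]
side lid_grip [{'xy': [217.2, 257.3], 'p': 0.73}, {'xy': [266.5, 179.7], 'p': 0.47}, {'xy': [254.8, 178.8], 'p': 0.39}]
side tight_jar1_mid [{'xy': [268.5, 179.5], 'p': 0.56}]
```

View pics/d6.png

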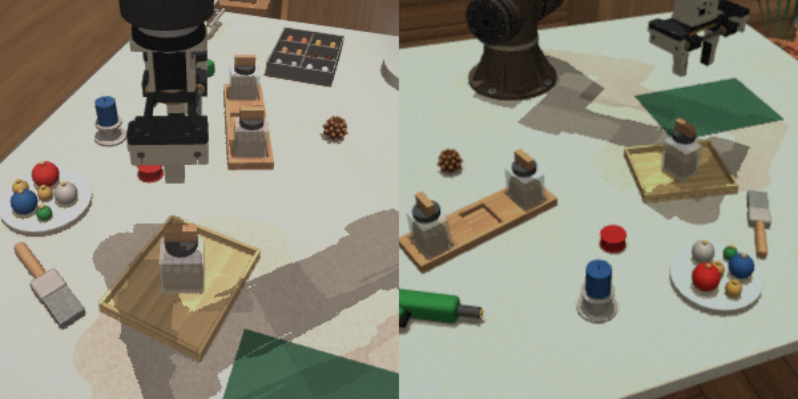

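Run:
```python
from h import *
print(back('scene',(343.5,179.8),.116),back('side',(217.2,257.3),.116))
from plant import r
s=r.get_state();print(s['time_s'],s['contact_force'],s['qd'].round(2)); r.close_job()
```

```text
[0.53525639 0.21197769 0.116     ] [0.51638739 0.22836931 0.116     ]
17.15 [0.46264963 0.57132944 0.15534133] [ 0.06 -0.12  0.08 -0.07 -0.07  0.01]
the job is handed in; nothing more can be done
```

The loose jar (the middle one in the rack) now stands upright in the rework tray, and I handed the job in at 17.15 s. No verdict was reported.

- **Twist:** I gripped the bar and turned it about 54° clockwise with the jar still in its pocket. The camera then showed the bar parallel to the long sides.
- **Move to the tray:** I lifted the jar straight up, carried it over the tray and lowered it in small steps until it touched. The force reading ended at about 5.6 N upward, so it was pressing only lightly. I then opened the fingers and drew back about 14 cm straight up.
- **Final pictures:** The jar stands near the tray centre, and both tight jars look undisturbed and upright in the rack. The robot is clear of everything.
- **Disagreement between cameras:** Two estimates of the bar's centre, from the recogniser's points, differ by about 25 mm: (0.535, 0.212) and (0.516, 0.228). The tool's release position of (0.521, 0.223) lies between them. All three are well inside the tray limits around its centre of about (0.521, 0.224).
- **Not measured:** I judged the final tilt of the jars and the positions of the tight jars by eye from the pictures.

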